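# Roll the shield sheet down with the seam roller

## Task

Take the sprung hand roller from its stand and roll it along the scored shield sheet on the levelling base, from one end land over all six strips to the other, with a steady push of about 14 N (strips yield only above 9 N; more than 22 N anywhere ruins the part), until every strip is pressed fully home, flush with the lands and side rails. Touch the base and sheet only with the roller, then put the roller back upright and fully seated in its stand and let go. Leave everything else on the table where it is.

Things in the scene. Friction and masses are not known exactly. Their poses are not given: they have to be found in the camera images.
- bonding_base: Fixed dark steel base 116 x 226 x 12 mm under a raised bright work plate 92 x 200 mm. Origin: centre of the underside; y along the length (rolling direction), z up. On the plate along y: end land (-100 to -67.5 mm), scored sheet of six strips (-67 to 67 mm; 66 mm wide, pitch 22.3 mm), end land (67.5 to 100 mm); side rails beyond x = 34.5 mm. Lands and rails are level; strips start 3 mm proud.
- land_a (a point): point on the base 84 mm toward -y from its origin, 12 mm up, below the middle of the first end land. The work plate above is rigid but set differently each time by its levelling screws: at mid-length the lands' level is 43 to 63 mm above the base's underside, and it slopes along y by up to 0.06 rad either way. Height and slope are not reported: feel for them.
- land_b (a point): point on the base 84 mm toward +y from its origin, 12 mm up, below the middle of the other end land, whose height differs from the first by up to 10 mm either way
- seam_roller: Loose hand roller, 0.33 kg, 110 mm tall. Origin: underside of the wheel, spring relaxed, on the handle axis; z up. Wheel: radius 18, 56 mm wide, axle along y, so it rolls along x; its fork retracts 10 mm upward on a spring of 3.5 N per mm. Crossbar 22 (x) x 120 (y) mm at z = 56 to 64 mm; square wooden handle 26 x 26 mm, z = 64 to 110 mm, gripped from above. A half turn about z changes nothing.
- wheel (a joint): turning angle of the roller wheel about its axle, rad; 0 at the start, unlimited, grows when it rolls toward the tool's +x
- roller_stand: Fixed stand: base plate 60 x 160 mm and two wooden pillars 67.5 mm high, 94 mm apart, on which the ends of the roller's crossbar rest between outward-leaning lips 10 mm high, about 4 mm play all round. Origin: centre of the underside; y runs from pillar to pillar (the seated crossbar lies along it, either way round), z up.
- dock (a point): point on the stand where the seated roller's origin lies: 11.5 mm above the stand's origin, on its axis
- strip_1 (a joint): how far strip 1 of 6 has been pressed down, m: 0 = 3 mm proud, 0.003 = fully home and flush. Counted from the base's -y end. Moves only under more than 9 N, then sluggishly (200 N per m/s), and stays where it is pressed.
- strip_2 (a joint): how far strip 2 of 6 has been pressed down, m: 0 = 3 mm proud, 0.003 = fully home and flush. Counted from the base's -y end. Moves only under more than 9 N, then sluggishly (200 N per m/s), and stays where it is pressed.
- strip_3 (a joint): how far strip 3 of 6 has been pressed down, m: 0 = 3 mm proud, 0.003 = fully home and flush. Counted from the base's -y end. Moves only under more than 9 N, then sluggishly (200 N per m/s), and stays where it is pressed.
- strip_4 (a joint): how far strip 4 of 6 has been pressed down, m: 0 = 3 mm proud, 0.003 = fully home and flush. Counted from the base's -y end. Moves only under more than 9 N, then sluggishly (200 N per m/s), and stays where it is pressed.
- strip_5 (a joint): how far strip 5 of 6 has been pressed down, m: 0 = 3 mm proud, 0.003 = fully home and flush. Counted from the base's -y end. Moves only under more than 9 N, then sluggishly (200 N per m/s), and stays where it is pressed.
- strip_6 (a joint): how far strip 6 of 6 has been pressed down, m: 0 = 3 mm proud, 0.003 = fully home and flush. Counted from the base's -y end. Moves only under more than 9 N, then sluggishly (200 N per m/s), and stays where it is pressed.
- bench_psu: fixed obstacle between stand and base: black power supply box about 250 x 90 mm, 170 mm tall; origin: about the middle of its underside. Carry the roller over it or round its front
- flux_tin: bystander: low round orange and white tin, 50 mm across, 18 mm high; origin: centre of its underside
- tape_roll: bystander: roll of amber tape lying flat, 61 mm across, 12 mm high; origin: centre of its underside
- screwdriver: bystander: small black screwdriver lying down, 146 mm long; origin: middle of its underside
- tip_case: bystander: flat case with a lid, 77 x 105 x 24 mm; origin: centre of its underside
Not all that is in view belongs to the job. Leave any turquoise look-alike of the seam_roller alone.

How it is judged:
By the outcome, as a careful person would: the job done as asked, in the order asked, and still so for the second after the job is handed in, with the robot touching nothing.
It also fails if it takes over 72 s, if anything falls off the work surface, if the arm or the gripper's body presses on something with over 40 N, if the wrist force passes 120 N, or if a joint passes its speed limit or range.

## Robot

A 7-joint arm with a two-finger parallel gripper is mounted at the origin on a cart in front of the work surface, level with it; the furniture and walls round the work are solid. World frame = base frame: x ahead of the robot, y to its left, z up, the work surface at z = 0. Lengths are in m, angles in rad, forces in N, time in s.
With the tool pointing down it reaches from about 0.35 to 0.9 m from the base axis. Payload 8.1 kg.
Tool frame: the origin (TCP) lies on the centre line of the jaws, within the pads' length; the fingertips stand 14 mm ahead of it and the grasp point (between the pads) lies 5 mm behind it; z points along the fingers, y is the direction in which the jaws open and shut (so a half turn about z gives the same grasp; the last joint's range is limited). The gripper opens to 92 mm and grips with 3 to 60 N. Pads are 19 mm wide; open, the fingers measure 130 mm over their backs; the gripper's body (75 mm by 190 mm) begins 47 mm behind the grasp point.
Start: joints at [-1.291, 0.434, 0.025, 1.573, -0.012, 1.134, -0.075], TCP at [0.233, 0.58, 0.241] pointing down, gripper open.
Joint ranges: [-2.62, 2.62], [-0.44, 2.09], [-1.27, 1.32], [0.08, 2.57], [-1.32, 4.46], [0.12, 2], [-2.74, 2.74]. Speed limits (rad/s): [2.22, 2.22, 3.01, 3.01, 3.14, 3.14, 3.14].

## Interface

Orientations are given as a rotation vector (axis times angle).
In Python, from cell import observe, eyes, arm gives the robot as it stands.
- The arm moves only by the tool step_arm, never from a script. Its argument "series" is a list that holds one entry, the list of rows, each a list of 5 numbers: the finger opening in m, from 0 to 0.0918, then the shift along the world's x, y, z in m, then the turn about the world's z in degrees. In form: [[[hand, dx, dy, dz, spin], ...]]. A call has 1 to 20 rows; each row is the pose to reach, as a shift and turn from the pose measured when the call began; what a row does not reach only later rows make up. A row lasts 1/12 s, in which the tool goes at most 41.7 mm and 7.16 degrees, less where a joint would pass 70% of its speed; a pose out of reach is approached as far as the arm can. A call with a gripper value outside its range is refused whole. The fingers move at their own pace and stop on an object; "squeeze" is the grip in N (left out, the last holds). Time passes only in rows, so rows that repeat a pose let the fingers close. It gives the time, the measured TCP pose, the force and the opening at its end, in the units of the state.
- observe(): the state, without advancing time (a new reading comes with each control period).
- eyes.get_image(name): name is "scene" or "top" or "wrist"; returns (picture, depth): 420x560x3 uint8, red, green, blue; 420x560 float32, m along the optical axis (not along the pixel's ray), 0 where there is no reading.
- eyes.camera_params(name): a dict with "intrinsics" (3x3 intrinsics, pixels), "position" and "attitude" of the camera in the world. Camera axes: x right, y down, z forward; pixel columns grow to the right and rows downward; lengths in m; the calibration is good to about 2 mm. A picture is of the moment at which its call begins: read the wrist's pose just before it. camera_params takes no time and is no camera call; for the wrist camera it gives the pose at the moment of the call.
- arm.sign_off(): hands the job in, once; it reports no verdict.
The state is a dict: "clock": time; "joints": joint angles; "dq": joint speeds; "joint_efforts": joint torques, N m; "position": TCP position; "ee_rot": TCP orientation; "force": force on the tool from outside, world axes, zero at the start; "ft_torque": the same for the moment, N m; "width": opening from 0.0 (shut) to 1.0 (fully open).
Only numpy, scipy, OpenCV 4.12 (cv2) and the standard library are available. Lean on these libraries where they do the work, as an engineer would, in place of code of your own. Each camera call takes 0.05 s, during which the arm holds its last target.

## Working session

There is one attempt and no reset: what is moved stays moved. The work goes in short steps, Python scripts to look and compute and a tool call to move; the robot and the scene stay as the last step left them, time stands still between calls to the robot, and variables do not carry over. Pictures are saved under pics/ and viewed, and the job is handed in when it is done.

Besides the shell and the picture viewer there is one more tool, called after "Request:" as a command line: name --argument value ..., lists and objects as JSON in quotes. step_arm: Moves the arm, as the interface text tells. Its arguments: {"type":"object","properties":{"series":{"type":"array"},"squeeze":{"type":"number"}},"required":["series"]}

```bash
ls; mkdir -p pics; python3 - <<'E'
from cell import observe, eyes, arm
import cv2,numpy as np
np.set_printoptions(precision=4,suppress=True)
print(observe())
for n in ["scene","top"]:
    im,d=eyes.get_image(n); cv2.imwrite(f"pics/{n}0.png",im[:,:,::-1]); np.save(f"pics/{n}0.npy",d); np.save(f"pics/{n}0_rgb.npy",im)
    p=eyes.camera_params(n); print(n,p); np.savez(f"pics/{n}_cam.npz",**{k:np.array(v) for k,v in p.items()})
E
```

```text
pics
{'clock': 0.0, 'joints': array([-1.2906,  0.4352,  0.025 ,  1.5741, -0.0116,  1.134 , -0.0751]), 'dq': array([ 0.0013,  0.0017,  0.0005, -0.0002, -0.0002, -0.0003, -0.0012]), 'joint_efforts': array([ -0.    , -66.7852,   0.9842, -31.446 ,  -0.0608,   0.0428,
         0.0002]), 'position': array([0.2333, 0.5793, 0.24  ]), 'ee_rot': array([-0.5978, -3.084 ,  0.0024]), 'force': array([-0.2566,  0.2002,  0.1099]), 'ft_torque': array([-0.0214, -0.0281,  0.0299]), 'width': 0.9987061564451851}
scene {'intrinsics': array([[434.0661,   0.    , 287.1368],
       [  0.    , 434.0661, 209.7715],
       [  0.    ,   0.    ,   1.    ]]), 'position': array([-0.1964, -0.81  ,  0.6161]), 'attitude': array([-1.9334,  0.7983, -0.4445])}
top {'intrinsics': array([[406.8376,   0.    , 276.04  ],
       [  0.    , 406.8376, 211.391 ],
       [  0.    ,   0.    ,   1.    ]]), 'position': array([ 0.3886, -0.0342,  1.2226]), 'attitude': array([-2.1677,  2.1815, -0.1228])}
```

View pics/scene0.png

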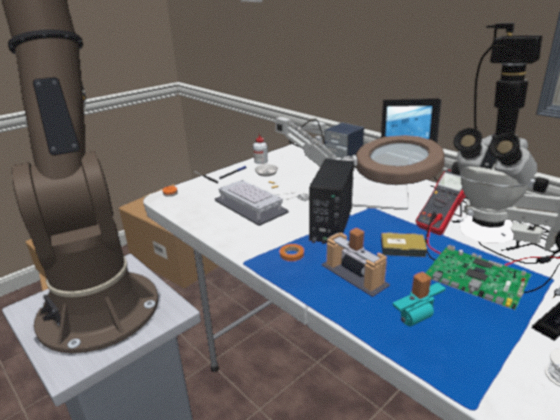

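View pics/top0.png

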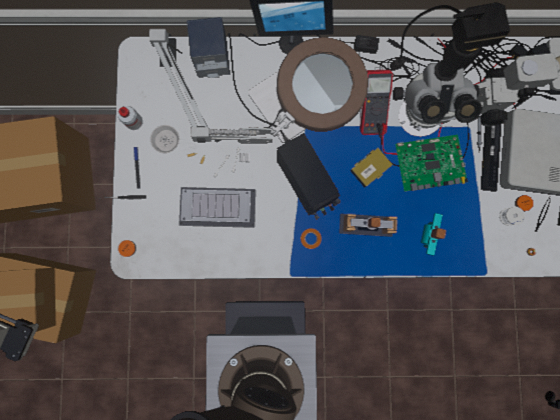

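The top view shows the base at about (217,207), the stand with the roller at (368,224), and the PSU between them at (308,173). The turquoise look-alike is at (435,234). Next I'll localise the base and stand.

```bash
cat > h.py <<'E'
import cv2,numpy as np
from scipy.spatial.transform import Rotation as R
np.set_printoptions(precision=4,suppress=True)
def load(n):
    c=np.load(f"pics/{n}_cam.npz"); return c['intrinsics'],c['position'],R.from_rotvec(c['attitude']).as_matrix()
def cloud(d,K,p,Rm):
    v,u=np.mgrid[:d.shape[0],:d.shape[1]]
    P=np.stack([(u-K[0,2])/K[0,0]*d,(v-K[1,2])/K[1,1]*d,d],-1)
    return P@Rm.T+p
def ray(u,v,z,K,p,Rm):
    r=Rm@np.array([(u-K[0,2])/K[0,0],(v-K[1,2])/K[1,1],1.]); return p+r*(z-p[2])/r[2]
E
python3 - <<'E'
from h import *
K,p,Rm=load("top"); print(Rm)
d=np.load("pics/top0.npy"); W=cloud(d,K,p,Rm); im=np.load("pics/top0_rgb.npy")
for uv in [(150,260),(400,260),(217,190),(217,207),(185,207),(250,207),(368,224),(374,224),(348,222),(391,223),(308,173),(311,238),(372,168),(435,234),(320,80),(290,60)]:
    print(uv,W[uv[1],uv[0]],im[uv[1],uv[0]])
def crop(n,x0,y0,x1,y1,s,o):
    c=im[y0:y1,x0:x1,::-1]; cv2.imwrite(o,cv2.resize(c,None,fx=s,fy=s,interpolation=cv2.INTER_CUBIC))
crop("top",170,130,310,235,5,"pics/c1.png")
crop("top",290,130,450,250,5,"pics/c2.png")
E
```

```text
[[-0.0069 -0.9948  0.1013]
 [-0.9999  0.0057 -0.0116]
 [ 0.011  -0.1014 -0.9948]]
(150, 260) [0.3699 0.3272 0.0012] [169 170 172]
(400, 260) [ 0.3646 -0.4188 -0.0007] [  0  64 126]
(217, 190) [0.572  0.1239 0.0465] [124 126 134]
(217, 207) [0.522  0.1233 0.0481] [137 135 144]
(185, 207) [0.523  0.2168 0.0437] [140 142 149]
(250, 207) [0.5215 0.0277 0.0471] [ 96  98 104]
(368, 224) [ 0.4672 -0.3051  0.0866] [63 51 54]
(374, 224) [ 0.4647 -0.3133  0.1209] [122  78  53]
(348, 222) [ 0.4736 -0.2502  0.0804] [144 111  80]
(391, 223) [ 0.47   -0.3713  0.0819] [130 133 145]
(308, 173) [ 0.5978 -0.1316  0.1643] [41 42 47]
(311, 238) [ 0.4321 -0.1528  0.0008] [ 29  71 127]
(372, 168) [ 0.6392 -0.3363  0.0273] [169 168 164]
(435, 234) [ 0.4373 -0.4863  0.102 ] [55 41 37]
(320, 80) [ 0.8554 -0.1686  0.1592] [126 131 134]
(290, 60) [ 0.9075 -0.087   0.1691] [103  86  78]
```

View pics/c1.png

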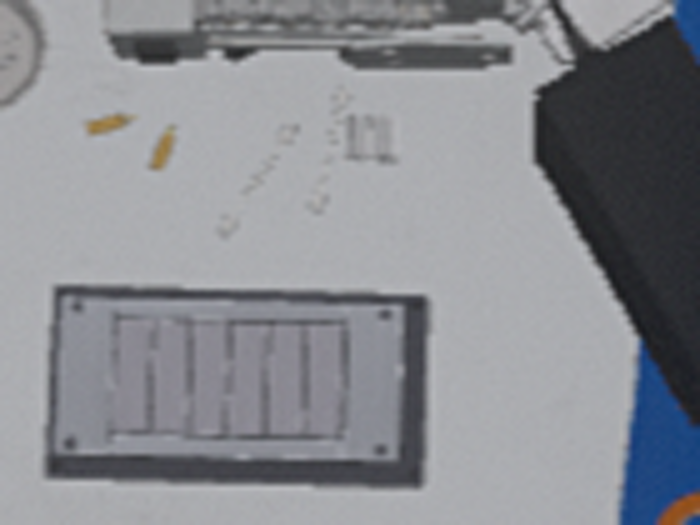

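View pics/c2.png

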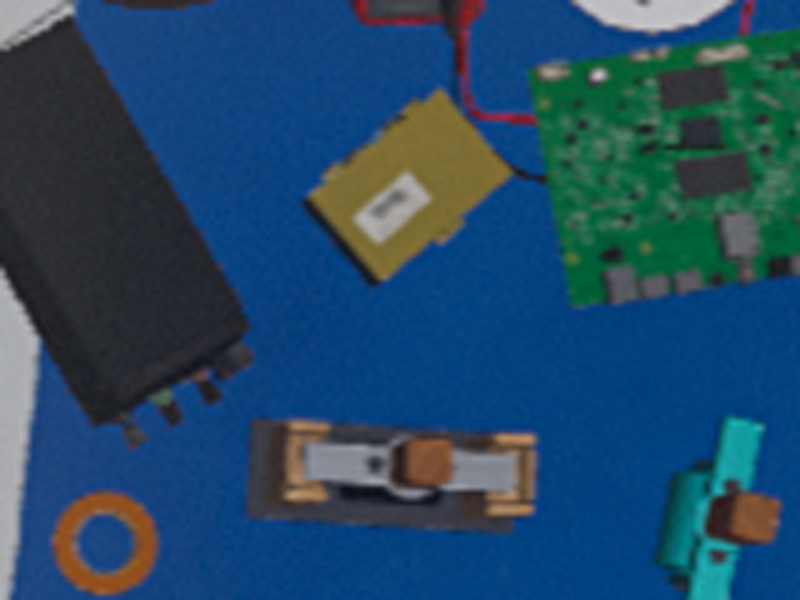

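```bash
python3 - <<'E'
from h import *
print(R.from_rotvec([-0.5978, -3.084 ,  0.0024]).as_matrix())
K,p,Rm=load("top"); d=np.load("pics/top0.npy"); im=np.load("pics/top0_rgb.npy"); W=cloud(d,K,p,Rm)
# base: pixels in window darker than table
x0,y0,x1,y1=172,182,265,235
g=im[y0:y1,x0:x1].mean(-1); m=(W[y0:y1,x0:x1,2]>0.007)|(g<110)
m=cv2.morphologyEx(m.astype(np.uint8),cv2.MORPH_OPEN,np.ones((3,3)))
cs,_=cv2.findContours(m,0,1); c=max(cs,key=cv2.contourArea)+np.array([x0,y0]); print("outline",cv2.minAreaRect(c))
# work plate: bright & z>0.03
m2=((W[y0:y1,x0:x1,2]>0.035)).astype(np.uint8)
m2=cv2.morphologyEx(m2,cv2.MORPH_OPEN,np.ones((3,3)))
cs,_=cv2.findContours(m2,0,1); c2=max(cs,key=cv2.contourArea); 
PW=W[y0:y1,x0:x1][cv2.erode(m2,np.ones((3,3)))>0]; print("plate pts",len(PW))
A=np.c_[PW[:,0]-.52,PW[:,1]-.123,np.ones(len(PW))]; s=np.linalg.lstsq(A,PW[:,2],rcond=None); print("plane",s[0],np.std(A@s[0]-PW[:,2]))
r=cv2.minAreaRect(PW[:,:2].astype(np.float32)*1000); print("plate rect mm",r)
# land-only planes
# dark base plate pts z in .006..0.018
q=W[y0:y1,x0:x1]; mm=(abs(q[...,2]-.012)<.004)&(g<100); P=q[mm]; print(len(P),P.min(0),P.max(0)); print(cv2.minAreaRect(P[:,:2].astype(np.float32)*1000))
# stand: 
x0,y0,x1,y1=335,205,402,240
q=W[y0:y1,x0:x1]
hh=q[q[...,2]>0.11]; print("handle",len(hh),hh.mean(0),cv2.minAreaRect(hh[:,:2].astype(np.float32)*1000))
cc=q[(abs(q[...,2]-.081)<.012)]; print("bar",len(cc),cv2.minAreaRect(cc[:,:2].astype(np.float32)*1000))
pp=q[(abs(q[...,2]-.008)<.005)]; 
# psu
x0,y0,x1,y1=270,130,345,225
q=W[y0:y1,x0:x1]; t=q[q[...,2]>0.13]; print("psu",t.min(0),t.max(0),cv2.minAreaRect(t[:,:2].astype(np.float32)*1000))
E
```

```text
[[-0.9276  0.3736 -0.0005]
 [ 0.3736  0.9276 -0.0015]
 [-0.0001 -0.0015 -1.    ]]
outline ((217.2467041015625, 206.87811279296875), (75.74433898925781, 38.60269546508789), 1.4688007831573486)
plate pts 1980
plane [-1.0646 -0.2343  0.0612] 0.07641057055501627
plate rect mm ((509.011962890625, 81.90193939208984), (303.0047302246094, 141.74252319335938), 69.00657653808594)
539 [0.4683 0.0174 0.008 ] [0.5875 0.2415 0.0159]
((527.1199340820312, 128.10899353027344), (223.4722442626953, 115.0534439086914), 88.11785125732422)
handle 97 [ 0.4645 -0.2966  0.2015] ((438.30303955078125, -181.20591735839844), (27.67530632019043, 309.2347106933594), 13.572214126586914)
bar 442 ((470.6396484375, -318.8104248046875), (140.39181518554688, 45.301475524902344), 86.4343032836914)
psu [ 0.3886 -0.2177  0.13  ] [ 0.7243 -0.0317  1.2226] ((556.6075439453125, -125.09026336669922), (334.564208984375, 184.6470489501953), 0.4739042818546295)
```

```bash
python3 - <<'E'
from h import *
K,p,Rm=load("top"); d=np.load("pics/top0.npy"); im=np.load("pics/top0_rgb.npy"); W=cloud(d,K,p,Rm); W[d<0.2]=np.nan
q=W[182:235,172:265].reshape(-1,3)
t=q[(q[:,2]>0.03)&(q[:,2]<.08)]
r=cv2.minAreaRect(t[:,:2].astype(np.float32)*1000); print("plate",len(t),r)
for lo,hi in [(.03,.05),(.05,.08),(.08,.11),(.11,.14),(.14,.17),(.17,.2),(.2,.23)]:
    s=t[(t[:,1]>lo)&(t[:,1]<hi)]; print(lo,len(s),s[:,2].mean(),s[:,2].std(), s[:,0].min(),s[:,0].max())
q=W[205:240,335:402].reshape(-1,3); 
h=q[(q[:,2]>.112)&(q[:,2]<.14)]; print("handle",len(h),h.mean(0),cv2.minAreaRect(h[:,:2].astype(np.float32)*1000))
b=q[(q[:,2]>.073)&(q[:,2]<.09)]; print("bar",cv2.minAreaRect(b[:,:2].astype(np.float32)*1000))
b=q[(q[:,2]>.003)&(q[:,2]<.018)]; print("plate",cv2.minAreaRect(b[:,:2].astype(np.float32)*1000))
q=W[130:225,270:345].reshape(-1,3); t=q[(q[:,2]>.13)&(q[:,2]<.2)]; print("psu",t[:,2].max(),cv2.minAreaRect(t[:,:2].astype(np.float32)*1000), t[np.argmin(t[:,0])])
K,p,Rm=load("scene"); d=np.load("pics/scene0.npy"); W=cloud(d,K,p,Rm)
q=W[d>.2]
t=q[(q[:,2]>.113)&(q[:,2]<.13)&(abs(q[:,0]-.46)<.05)&(abs(q[:,1]+.31)<.05)]; print("handle scene",len(t),t.mean(0),t.min(0),t.max(0))
t=q[(q[:,2]>.03)&(q[:,2]<.08)&(abs(q[:,0]-.527)<.08)&(abs(q[:,1]-.128)<.13)]; print("plate scene",cv2.minAreaRect(t[:,:2].astype(np.float32)*1000))
for lo,hi in [(.03,.05),(.05,.08),(.08,.11),(.11,.14),(.14,.17),(.17,.2),(.2,.23)]:
    s=t[(t[:,1]>lo)&(t[:,1]<hi)]; print(lo,len(s),np.median(s[:,2]))
t=q[(q[:,2]>.004)&(q[:,2]<.02)&(abs(q[:,0]-.527)<.08)&(abs(q[:,1]-.128)<.13)]; print("base scene",cv2.minAreaRect(t[:,:2].astype(np.float32)*1000))
E
```

```text
plate 2190 ((527.1649780273438, 127.08555603027344), (200.3317108154297, 92.79352569580078), 88.1967544555664)
0.03 224 0.04838017797899476 0.002568583658751356 0.4779961178027842 0.5690208140081253
0.05 342 0.04919675272264789 0.003216936864652535 0.47869139388386867 0.569120770648464
0.08 323 0.04912423745821764 0.003198920813822595 0.48095727209480804 0.5721154269204669
0.11 324 0.04935877440345356 0.0034260936644210246 0.4805713153086163 0.5727154092870668
0.14 336 0.04906052715282126 0.0030653912009069952 0.4812461305677641 0.5727178112057442
0.17 321 0.0478719881834738 0.0033897295566315357 0.482208180178164 0.572641716831094
0.2 289 0.046241982443640695 0.0023675819582002003 0.4846959854672449 0.5760792341749585
handle 90 [ 0.4704 -0.317   0.122 ] ((471.19085693359375, -317.60113525390625), (24.571372985839844, 24.706295013427734), 85.89644622802734)
bar ((470.64471435546875, -318.8636779785156), (139.77694702148438, 43.78357696533203), 85.64813232421875)
plate ((479.20721435546875, -325.44488525390625), (201.41624450683594, 102.83231353759766), 89.59773254394531)
psu 0.1722755929924371 ((615.8483276367188, -123.31090545654297), (237.47169494628906, 149.09652709960938), 11.676214218139648) [ 0.4992 -0.1457  0.1406]
handle scene 112 [ 0.47   -0.3209  0.12  ] [ 0.4594 -0.3316  0.1132] [ 0.486  -0.3058  0.1246]
plate scene ((529.5408935546875, 128.11024475097656), (205.36474609375, 96.68826293945312), 88.234375)
0.03 175 0.04775529178703308
0.05 186 0.04930532530959675
0.08 166 0.05035590707413534
0.11 161 0.050287928704094154
0.14 150 0.04962610420057362
0.17 128 0.04888064044795437
0.2 129 0.04660506173996304
base scene ((530.3917236328125, 126.16050720214844), (227.3216094970703, 120.0266342163086), 88.27908325195312)
```

Request:
step_arm --series '[[[0.0918, 0.02, -0.039, 0.0, -7], [0.0918, 0.04, -0.078, 0.0, -14], [0.0918, 0.06, -0.117, 0.01, -21], [0.0918, 0.08, -0.156, 0.01, -28], [0.0918, 0.1, -0.195, 0.01, -35], [0.0918, 0.12, -0.234, 0.01, -42], [0.0918, 0.14, -0.273, 0.01, -49], [0.0918, 0.155, -0.312, 0.01, -56], [0.0918, 0.17, -0.351, 0.01, -63], [0.0918, 0.185, -0.39, 0.01, -70], [0.0918, 0.2, -0.429, 0.01, -77], [0.0918, 0.21, -0.468, 0.01, -84], [0.0918, 0.22, -0.507, 0.01, -91], [0.0918, 0.225, -0.546, 0.01, -98], [0.0918, 0.23, -0.585, 0.01, -105], [0.0918, 0.235, -0.624, 0.01, -112], [0.0918, 0.237, -0.663, 0.01, -119], [0.0918, 0.237, -0.702, 0.01, -126], [0.0918, 0.237, -0.741, 0.01, -133], [0.0918, 0.237, -0.78, 0.01, -140]]]'

```text
clock: 1.77
position: [0.4698, -0.2027, 0.2501]
ee_rot: [-3.103, -0.484, 0.0]
force: [1.3, 0.1, -0.8]
width: 1.002
```

Request:
step_arm --series '[[[0.0918, 0.001, -0.035, 0.0, -7], [0.0918, 0.001, -0.07, 0.0, -14], [0.0918, 0.001, -0.1, 0.0, -19], [0.0918, 0.001, -0.116, 0.0, -22.2], [0.0918, 0.001, -0.116, 0.0, -22.2]]]'

```text
clock: 2.18
position: [0.4693, -0.3229, 0.25]
ee_rot: [3.137, -0.136, -0.001]
force: [-0.9, -0.0, -1.1]
width: 1.001
```

```bash
python3 - <<'E'
from h import *
from cell import observe, eyes
s=observe(); print(s); r=R.from_rotvec(s['ee_rot']).as_matrix(); print(np.degrees(np.arctan2(r[1,1],r[0,1])))
p=eyes.camera_params("wrist")
im,d=eyes.get_image("wrist"); cv2.imwrite("pics/w1.png",im[:,:,::-1]); np.save("pics/w1.npy",d);np.save("pics/w1_rgb.npy",im)
np.savez("pics/w1_cam.npz",**{k:np.array(v) for k,v in p.items()}); print(p)
E
```

```text
{'clock': 2.1833, 'joints': array([-0.1393,  0.4414,  0.9322,  1.7486, -0.384 ,  1.1472, -0.7489]), 'dq': array([-0.0527, -0.032 , -0.0451,  0.0385,  0.0215, -0.0013,  0.0294]), 'joint_efforts': array([  0.431 , -48.6839,  11.7577, -29.6392,  -0.5821,   0.181 ,
        -0.3374]), 'position': array([ 0.4693, -0.3229,  0.25  ]), 'ee_rot': array([ 3.1372, -0.136 , -0.0013]), 'force': array([-0.9386, -0.0442, -1.0722]), 'ft_torque': array([-0.0239,  0.166 , -0.0261]), 'width': 1.0005734075197807}
-94.96540840441479
{'intrinsics': array([[300.9592,   0.    , 278.456 ],
       [  0.    , 300.9592, 211.9554],
       [  0.    ,   0.    ,   1.    ]]), 'position': array([ 0.55  , -0.3294,  0.3945]), 'attitude': array([ 1.9712, -2.1504, -0.3266])}
```

View pics/w1.png

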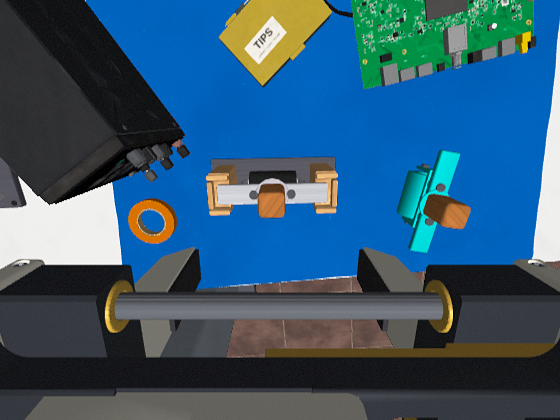

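The wrist view shows the roller seated, with its handle at (271,200) and the bar spanning columns 210–335 around row 193. I'll measure it from this view.

```bash
python3 - <<'E'
from h import *
K,p,Rm=load("w1"); d=np.load("pics/w1.npy"); im=np.load("pics/w1_rgb.npy"); W=cloud(d,K,p,Rm); W[d<.05]=np.nan
q=W[145:225,195:350].reshape(-1,3); rgb=im[145:225,195:350].reshape(-1,3)
h=q[(q[:,2]>.116)&(q[:,2]<.13)]; print("handle",len(h),h.mean(0),cv2.minAreaRect(h[:,:2].astype(np.float32)*1000))
b=q[(q[:,2]>.066)&(q[:,2]<.09)]; print("all bar+pillars",cv2.minAreaRect(b[:,:2].astype(np.float32)*1000))
hsv=cv2.cvtColor(rgb[None],cv2.COLOR_RGB2HSV)[0]
g=q[(q[:,2]>.07)&(q[:,2]<.085)&(hsv[:,1]<50)]; print("bar grey",len(g),np.median(g[:,2]),cv2.minAreaRect(g[:,:2].astype(np.float32)*1000))
c=g[:,:2]-g[:,:2].mean(0); _,_,V=np.linalg.svd(c,full_matrices=False); print(np.degrees(np.arctan2(V[0,1],V[0,0])))
b=q[(q[:,2]>.002)&(q[:,2]<.016)&(hsv[:,2]<90)&(hsv[:,1]<120)]; print("stand plate",cv2.minAreaRect(b[:,:2].astype(np.float32)*1000))
cv2.imwrite("pics/w1c.png",cv2.resize(im[145:225,195:350,::-1],None,fx=5,fy=5))
# top of handle by colour, ray at z=.1215
E
```

```text
handle 698 [ 0.4743 -0.3164  0.1229] ((472.65362548828125, -316.0517578125), (24.834327697753906, 26.36464500427246), 85.29060363769531)
all bar+pillars ((473.09930419921875, -316.232666015625), (140.1070556640625, 45.242496490478516), 86.15814208984375)
bar grey 1810 0.07801330760619543 ((471.76739501953125, -316.09820556640625), (139.80372619628906, 36.56426239013672), 85.14775848388672)
86.19381562599098
stand plate ((499.1186828613281, -316.3035583496094), (90.04415893554688, 126.7684555053711), 33.4461784362793)
```

View pics/w1c.png

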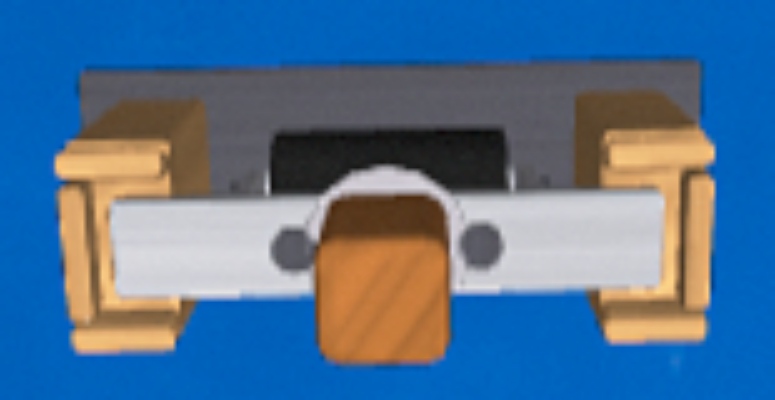

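Request:
step_arm --series '[[[0.06, 0.003, 0.006, -0.03, 1], [0.06, 0.003, 0.006, -0.06, 1], [0.06, 0.003, 0.006, -0.09, 1], [0.06, 0.003, 0.006, -0.1, 1], [0.06, 0.003, 0.006, -0.1, 1]]]'

```text
clock: 2.65
position: [0.4719, -0.3122, 0.1475]
ee_rot: [-3.137, 0.097, 0.008]
force: [-0.5, 0.4, 1.2]
width: 0.688
```

```bash
python3 - <<'E'
from h import *
from cell import observe, eyes
s=observe(); print(s['position'],s['dq'],s['joints'],s['force']); r=R.from_rotvec(s['ee_rot']).as_matrix(); print(np.degrees(np.arctan2(r[1,1],r[0,1])))
E
```

```text
[ 0.4719 -0.3122  0.1475] [-0.0078 -0.0425  0.0487 -0.0607  0.0286  0.0433 -0.0232] [-0.0813  0.5468  0.8363  1.8726 -0.4935  0.9494 -0.6504] [-0.5333  0.38    1.1735]
-93.55294685178964
```

Request:
step_arm --series '[[[0.06, 0.0, -0.004, 0.0, -0.4], [0.06, 0.0, -0.004, 0.0, -0.4], [0.06, 0.0, -0.004, -0.015, -0.4], [0.06, 0.0, -0.004, -0.03, -0.4], [0.06, 0.0, -0.004, -0.04, -0.4], [0.06, 0.0, -0.004, -0.05, -0.4], [0.06, 0.0, -0.004, -0.05, -0.4], [0.06, 0.0, -0.004, -0.05, -0.4]]]'

```text
clock: 3.32
position: [0.4719, -0.3163, 0.0977]
ee_rot: [-3.137, 0.108, 0.009]
force: [0.0, 0.2, -0.3]
width: 0.653
```

```bash
cat > o.py <<'E'
from h import *
from cell import observe, eyes
s=observe(); print(s['clock'],s['position'],s['dq'],s['joints'],s['force'],s['width']); r=R.from_rotvec(s['ee_rot']).as_matrix(); print("yaw y",np.degrees(np.arctan2(r[1,1],r[0,1])), "z",r[:,2])
import sys
if len(sys.argv)>1:
    im,d=eyes.get_image(sys.argv[1]); cv2.imwrite(sys.argv[2],im[:,:,::-1]); np.save(sys.argv[2][:-4]+".npy",d)
E
python3 o.py wrist pics/w2.png
```

```text
3.3167 [ 0.4719 -0.3163  0.0977] [-0.0035 -0.012   0.0097 -0.0105  0.0026  0.0056 -0.0048] [-0.0312  0.6123  0.7801  1.9092 -0.562   0.8594 -0.5976] [ 0.013   0.1799 -0.3303] 0.6533628635265677
yaw y -93.9603782622758 z [-0.0053  0.0033 -1.    ]
```

View pics/w2.png

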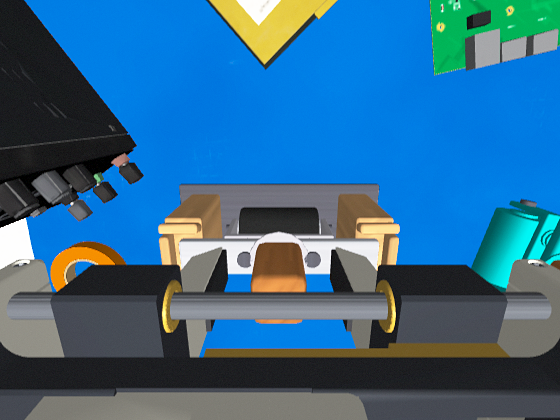

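The handle (columns 252–305) sits centred between the fingers, so I'm closing the grip.

Request:
step_arm --series '[[[0.02, 0, 0, 0, 0], [0.02, 0, 0, 0, 0], [0.02, 0, 0, 0, 0], [0.02, 0, 0, 0, 0], [0.02, 0, 0, 0, 0], [0.02, 0, 0, 0, 0]]]' --squeeze 38

```text
clock: 3.87
position: [0.4722, -0.3166, 0.0982]
ee_rot: [-3.137, 0.108, 0.007]
force: [0.6, 0.3, 3.5]
width: 0.28
```

```bash
python3 o.py
```

```text
3.8667 [ 0.4722 -0.3166  0.0982] [ 0.0004 -0.003   0.001  -0.0026  0.0032  0.0011  0.0017] [-0.0314  0.6117  0.7806  1.9087 -0.5619  0.8596 -0.5977] [0.6495 0.2838 3.4885] 0.2800301898909809
yaw y -93.95771470674096 z [-0.0046  0.0028 -1.    ]
```

Request:
step_arm --series '[[[0.02, 0, 0, 0.02, 0], [0.02, 0, 0, 0.06, 0], [0.02, 0, 0, 0.1, 0], [0.02, 0, 0, 0.14, 0], [0.02, 0, 0, 0.175, 0], [0.02, 0, 0.02, 0.19, 5], [0.02, 0, 0.045, 0.19, 12], [0.02, 0, 0.08, 0.19, 19], [0.02, 0, 0.115, 0.19, 26], [0.02, 0, 0.15, 0.19, 33], [0.02, 0.005, 0.185, 0.19, 40], [0.02, 0.015, 0.22, 0.19, 47], [0.02, 0.025, 0.255, 0.19, 54], [0.02, 0.035, 0.29, 0.19, 61], [0.02, 0.045, 0.32, 0.19, 68], [0.02, 0.0525, 0.345, 0.19, 75], [0.02, 0.0525, 0.355, 0.19, 82], [0.02, 0.0525, 0.36, 0.17, 88], [0.02, 0.0525, 0.36, 0.14, 92], [0.02, 0.0525, 0.36, 0.12, 92]]]'

```text
clock: 5.53
position: [0.5236, 0.044, 0.2161]
ee_rot: [2.252, 2.19, -0.01]
force: [-1.2, 0.6, -3.0]
width: 0.281
```

```bash
python3 o.py wrist pics/w3.png
```

```text
5.5333 [0.5236 0.044  0.2161] [ 0.0994  0.2616 -0.0558  0.313  -0.1782 -0.5156  0.0543] [-0.5829  0.3156  0.5116  1.8749 -0.1762  1.0013 -0.0244] [-1.2314  0.5975 -2.9813] 0.2809799011526631
yaw y -1.6150811433767478 z [-0.0044 -0.0048 -1.    ]
```

View pics/w3.png

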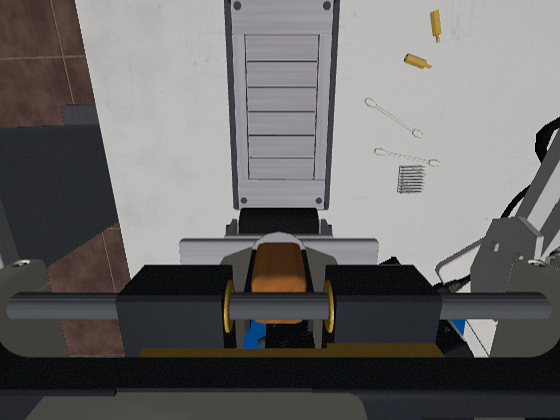

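Request:
step_arm --series '[[[0.02, 0.001, 0, -0.03, -0.3], [0.02, 0.001, 0, -0.055, -0.3], [0.02, 0.001, 0, -0.07, -0.3], [0.02, 0.001, 0, -0.074, -0.3], [0.02, 0.001, 0, -0.074, -0.3], [0.02, 0.001, 0, -0.074, -0.3]]]'

```text
clock: 6.08
position: [0.5232, 0.0434, 0.1398]
ee_rot: [-2.262, -2.178, 0.017]
force: [0.5, 0.7, -2.6]
width: 0.28
```

```bash
python3 o.py
```

```text
6.0833 [0.5232 0.0434 0.1398] [-0.0023 -0.0144  0.0051 -0.0102 -0.0019 -0.0023  0.0012] [-0.5433  0.4138  0.4765  1.9586 -0.2441  0.8355  0.0274] [ 0.453   0.6602 -2.6122] 0.27959881715540497
yaw y -2.1827406819006456 z [-0.0088 -0.0062 -0.9999]
```

Request:
step_arm --series '[[[0.02, 0.001, 0, -0.002, 0], [0.02, 0.001, 0, -0.004, 0], [0.02, 0.001, 0, -0.006, 0], [0.02, 0.001, 0, -0.007, 0], [0.02, 0.001, 0, -0.007, 0], [0.02, 0.001, 0, -0.007, 0]]]'

```text
clock: 6.58
position: [0.5247, 0.0435, 0.1332]
ee_rot: [-2.262, -2.178, 0.015]
force: [-0.5, 0.4, -0.4]
width: 0.281
```

```bash
python3 o.py
```

```text
6.5833 [0.5247 0.0435 0.1332] [-0.0018 -0.0005  0.0004  0.001  -0.0004 -0.0001 -0.0035] [-0.538   0.4245  0.4716  1.9621 -0.2515  0.8211  0.0339] [-0.4596  0.3732 -0.3772] 0.2805620454313219
yaw y -2.180859621900443 z [-0.0077 -0.0059 -1.    ]
```

Request:
step_arm --series '[[[0.02, 0.0, 0, -0.001, 0.2], [0.02, 0.0, 0, -0.002, 0.2], [0.02, 0.0, 0, -0.003, 0.2], [0.02, 0.0, 0, -0.003, 0.2], [0.02, 0.0, 0, -0.003, 0.2], [0.02, 0.0, 0, -0.003, 0.2]]]'

```text
clock: 7.08
position: [0.5248, 0.0435, 0.1308]
ee_rot: [-2.259, -2.182, 0.014]
force: [-1.7, 0.8, 8.3]
width: 0.281
```

```bash
python3 o.py
```

```text
7.0833 [0.5248 0.0435 0.1308] [ 0.0016 -0.0001 -0.0004 -0.0007  0.0001  0.0019  0.001 ] [-0.5353  0.4277  0.4689  1.9644 -0.2539  0.8152  0.0394] [-1.695   0.8234  8.2845] 0.2814530257454816
yaw y -1.9932862893947865 z [-0.0073 -0.0055 -1.    ]
```

Request:
step_arm --series '[[[0.02, 0, 0, 0.015, 0], [0.02, 0.0, 0, 0.03, 0], [0.02, 0.0, 0.02, 0.03, 0], [0.02, 0.002, 0.05, 0.03, 0], [0.02, 0.003, 0.085, 0.03, 0], [0.02, 0.004, 0.12, 0.03, 0], [0.02, 0.0055, 0.15, 0.03, 0], [0.02, 0.0055, 0.167, 0.03, 0], [0.02, 0.0055, 0.168, 0.02, 0], [0.02, 0.0055, 0.168, 0.01, 0], [0.02, 0.0055, 0.168, 0.006, 0], [0.02, 0.0055, 0.168, 0.006, 0]]]'

```text
clock: 8.08
position: [0.5293, 0.2094, 0.1351]
ee_rot: [-2.261, -2.179, 0.02]
force: [0.8, 0.2, -2.7]
width: 0.279
```

```bash
python3 o.py
```

```text
8.0833 [0.5293 0.2094 0.1351] [ 0.001  -0.0203  0.007  -0.0221  0.0054  0.0219 -0.0065] [-0.7877  0.4838  0.4435  1.8515 -0.2584  0.8762 -0.2562] [ 0.8179  0.2425 -2.7375] 0.2793855257663194
yaw y -2.1023861253379645 z [-0.0102 -0.0077 -0.9999]
```

Request:
step_arm --series '[[[0.02, 0.001, 0.002, -0.0015, 0.1], [0.02, 0.001, 0.002, -0.003, 0.1], [0.02, 0.001, 0.002, -0.0045, 0.1], [0.02, 0.001, 0.002, -0.006, 0.1], [0.02, 0.001, 0.002, -0.006, 0.1], [0.02, 0.001, 0.002, -0.006, 0.1]]]'

```text
clock: 8.58
position: [0.5306, 0.2116, 0.1298]
ee_rot: [-2.259, -2.181, 0.018]
force: [-2.5, 0.3, 4.6]
width: 0.283
```

```bash
python3 o.py
```

```text
8.5833 [0.5306 0.2116 0.1298] [-0.0019 -0.0009  0.0002 -0.      0.0007  0.0006  0.0014] [-0.7858  0.4928  0.4392  1.8521 -0.2635  0.8661 -0.2531] [-2.5257  0.3458  4.6064] 0.2830332722993241
yaw y -2.0106497810930404 z [-0.0094 -0.0069 -0.9999]
```

Request:
step_arm --series '[[[0.02, 0, 0, -0.001, 0], [0.02, 0, 0, -0.0018, 0], [0.02, 0, 0, -0.0024, 0], [0.02, 0, 0, -0.0024, 0], [0.02, -0.0001, -0.002, -0.0024, 0], [0.02, -0.0001, -0.004, -0.0024, 0], [0.02, -0.0002, -0.006, -0.0023, 0], [0.02, -0.0003, -0.008, -0.0023, 0], [0.02, -0.0003, -0.01, -0.0023, 0]]]'

```text
clock: 9.33
position: [0.5305, 0.2041, 0.1289]
ee_rot: [-2.256, -2.181, 0.012]
force: [-4.8, 7.4, 9.7]
width: 0.282
```

```bash
python3 o.py
```

```text
9.3333 [0.5305 0.2041 0.1289] [ 0.0302 -0.0113 -0.0033  0.016  -0.0007 -0.0121  0.0372] [-0.772   0.4882  0.437   1.8621 -0.2661  0.8575 -0.2361] [-4.8055  7.3598  9.738 ] 0.2816439458335734
yaw y -1.9258660384729502 z [-0.0081 -0.0028 -1.    ]
```

Request:
step_arm --series '[[[0.02, 0, -0.003, -0.0012, 0], [0.02, 0, -0.0045, -0.0012, 0], [0.02, 0, -0.006, -0.0012, 0], [0.02, 0, -0.0075, -0.0012, 0], [0.02, 0, -0.009, -0.0012, 0], [0.02, -0.0001, -0.0105, -0.0012, 0], [0.02, -0.0002, -0.012, -0.0012, 0], [0.02, -0.0002, -0.0135, -0.0011, 0], [0.02, -0.0003, -0.015, -0.0011, 0], [0.02, -0.0003, -0.017, -0.0011, 0]]]'

```text
clock: 10.17
position: [0.53, 0.1878, 0.1287]
ee_rot: [-2.254, -2.181, 0.011]
force: [-5.0, 1.4, 8.4]
width: 0.278
```

```bash
python3 o.py
```

```text
10.1667 [0.53   0.1878 0.1287] [ 0.0367 -0.0116  0.0044  0.0216  0.0031 -0.0082  0.0407] [-0.7481  0.4793  0.4376  1.8779 -0.2654  0.8498 -0.2084] [-4.9941  1.4324  8.3639] 0.27832543403439197
yaw y -1.8871717182614576 z [-0.0082 -0.0013 -1.    ]
```

Request:
step_arm --series '[[[0.02, -0.0004, -0.0025, -0.0014, 0], [0.02, -0.0005, -0.0042, -0.0015, 0], [0.02, -0.0005, -0.006, -0.0015, 0], [0.02, -0.0006, -0.0077, -0.0015, 0], [0.02, -0.0006, -0.0094, -0.0014, 0], [0.02, -0.0007, -0.0111, -0.0014, 0], [0.02, -0.0008, -0.0128, -0.0014, 0], [0.02, -0.0008, -0.0145, -0.0014, 0], [0.02, -0.0009, -0.0162, -0.0013, 0], [0.02, -0.0009, -0.0179, -0.0013, 0]]]'

```text
clock: 11.0
position: [0.5294, 0.1707, 0.1287]
ee_rot: [-2.253, -2.181, 0.008]
force: [-3.3, -0.1, 10.6]
width: 0.282
```

```bash
python3 o.py scene pics/s1.png
```

```text
11.0 [0.5294 0.1707 0.1287] [ 0.0297 -0.009   0.003   0.0177  0.0029 -0.0069  0.0361] [-0.7226  0.4698  0.4386  1.8942 -0.2646  0.8408 -0.1789] [-3.2626 -0.0673 10.5854] 0.28211118016229686
yaw y -1.85819532288099 z [-0.0071  0.0004 -1.    ]
```

Request:
step_arm --series '[[[0.02, -0.0004, -0.0025, -0.0013, 0], [0.02, -0.0005, -0.0042, -0.0013, 0], [0.02, -0.0005, -0.006, -0.0013, 0], [0.02, -0.0006, -0.0077, -0.0012, 0], [0.02, -0.0006, -0.0094, -0.0012, 0], [0.02, -0.0007, -0.0111, -0.0012, 0], [0.02, -0.0008, -0.0128, -0.0012, 0], [0.02, -0.0008, -0.0145, -0.0012, 0], [0.02, -0.0009, -0.0162, -0.0011, 0], [0.02, -0.0009, -0.0179, -0.0011, 0], [0.02, -0.001, -0.0196, -0.0011, 0], [0.02, -0.001, -0.0213, -0.0011, 0], [0.02, -0.0011, -0.023, -0.0011, 0], [0.02, -0.0012, -0.0247, -0.001, 0], [0.02, -0.0012, -0.0264, -0.001, 0], [0.02, -0.0013, -0.0281, -0.001, 0]]]'

```text
clock: 12.38
position: [0.5286, 0.1426, 0.1289]
ee_rot: [-2.253, -2.182, 0.005]
force: [-4.4, 0.4, 9.9]
width: 0.283
```

```bash
python3 o.py
```

```text
12.3833 [0.5286 0.1426 0.1289] [ 0.0301 -0.0082  0.0029  0.0167  0.0029 -0.0084  0.035 ] [-0.6806  0.4563  0.4413  1.9167 -0.2624  0.8298 -0.1315] [-4.3812  0.374   9.8811] 0.2832511134631931
yaw y -1.8517297365802727 z [-0.0058  0.0017 -1.    ]
```

View pics/s1.png

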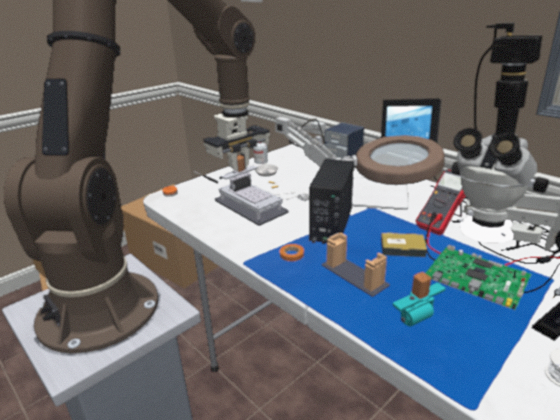

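The scene view shows the roller on the sheet at about (250,185), and the empty stand at (357,262). I'm carrying on with the roll.

Request:
step_arm --series '[[[0.02, -0.0004, -0.0025, -0.0013, 0], [0.02, -0.0005, -0.0042, -0.0013, 0], [0.02, -0.0005, -0.006, -0.0013, 0], [0.02, -0.0006, -0.0077, -0.0012, 0], [0.02, -0.0006, -0.0094, -0.0012, 0], [0.02, -0.0007, -0.0111, -0.0012, 0], [0.02, -0.0008, -0.0128, -0.0012, 0], [0.02, -0.0008, -0.0145, -0.0012, 0], [0.02, -0.0009, -0.0162, -0.0011, 0], [0.02, -0.0009, -0.0179, -0.0011, 0], [0.02, -0.001, -0.0196, -0.0011, 0], [0.02, -0.001, -0.0213, -0.0011, 0], [0.02, -0.0011, -0.023, -0.0011, 0], [0.02, -0.0012, -0.0247, -0.001, 0], [0.02, -0.0012, -0.0264, -0.001, 0], [0.02, -0.0013, -0.0281, -0.001, 0], [0.02, -0.0013, -0.0298, -0.001, 0], [0.02, -0.0014, -0.0315, -0.0009, 0]]]'

```text
clock: 13.88
position: [0.5278, 0.1135, 0.1293]
ee_rot: [-2.251, -2.182, -0.001]
force: [-3.6, 6.5, 10.7]
width: 0.28
```

```bash
python3 o.py
```

```text
13.8833 [0.5278 0.1135 0.1293] [ 0.0291 -0.0076  0.0035  0.0098  0.003  -0.003   0.0341] [-0.6321  0.4434  0.4424  1.9368 -0.2626  0.8196 -0.0766] [-3.5714  6.508  10.6822] 0.27996996060456525
yaw y -1.770481109645661 z [-0.0041  0.0054 -1.    ]
```

Request:
step_arm --series '[[[0.02, -0.0005, -0.003, -0.0013, -0.1], [0.02, -0.0006, -0.0047, -0.0012, -0.1], [0.02, -0.0007, -0.0064, -0.0012, -0.1], [0.02, -0.0008, -0.0081, -0.0012, -0.1], [0.02, -0.0009, -0.0098, -0.0012, -0.1], [0.02, -0.001, -0.0115, -0.0012, -0.1], [0.02, -0.001, -0.0132, -0.0011, -0.1], [0.02, -0.0011, -0.0149, -0.0011, -0.1], [0.02, -0.0011, -0.0166, -0.0011, -0.1], [0.02, -0.0012, -0.0183, -0.0011, -0.1], [0.02, -0.0013, -0.02, -0.0011, -0.1], [0.02, -0.0013, -0.0217, -0.001, -0.1], [0.02, -0.0014, -0.0234, -0.001, -0.1], [0.02, -0.0014, -0.0251, -0.001, -0.1], [0.02, -0.0015, -0.0268, -0.001, -0.1], [0.02, -0.0016, -0.0285, -0.001, -0.1], [0.02, -0.0016, -0.0302, -0.0009, -0.1], [0.02, -0.0017, -0.032, -0.0009, -0.1]]]'

```text
clock: 15.38
position: [0.5268, 0.082, 0.1297]
ee_rot: [-2.252, -2.181, -0.005]
force: [-3.2, 0.8, 9.5]
width: 0.281
```

```bash
python3 o.py
```

```text
15.3833 [0.5268 0.082  0.1297] [ 0.0378 -0.0066  0.0063  0.0121  0.0043 -0.0047  0.0396] [-0.5805  0.4326  0.4461  1.9542 -0.2621  0.8112 -0.0201] [-3.1796  0.7681  9.4531] 0.2807713864588782
yaw y -1.8415328132765916 z [-0.0024  0.0068 -1.    ]
```

Request:
step_arm --series '[[[0.02, -0.0005, -0.0025, -0.0013, -0.1], [0.02, -0.0006, -0.0042, -0.0013, -0.1], [0.02, -0.0007, -0.006, -0.0013, -0.1], [0.02, -0.0008, -0.0077, -0.0012, -0.1], [0.02, -0.0009, -0.0094, -0.0012, -0.1], [0.02, -0.001, -0.0111, -0.0012, -0.1], [0.02, -0.001, -0.0128, -0.0012, -0.1], [0.02, -0.0011, -0.0146, -0.0012, -0.1], [0.02, -0.0011, -0.0164, -0.0011, -0.1], [0.02, -0.0012, -0.0182, -0.0011, -0.1], [0.02, -0.0013, -0.02, -0.0011, -0.1], [0.02, -0.0013, -0.022, -0.0011, -0.1], [0.02, -0.0014, -0.024, -0.001, -0.1], [0.02, -0.0014, -0.026, -0.001, -0.1], [0.02, -0.0015, -0.028, -0.001, -0.1], [0.02, -0.0016, -0.03, -0.001, -0.1], [0.02, -0.0016, -0.032, -0.001, -0.1], [0.02, -0.0017, -0.034, -0.001, -0.1], [0.02, -0.0017, -0.036, -0.0009, -0.1], [0.02, -0.0017, -0.0385, -0.0009, -0.1]]]'

```text
clock: 17.05
position: [0.5255, 0.0439, 0.1299]
ee_rot: [-2.254, -2.18, -0.008]
force: [-2.8, 1.5, 10.0]
width: 0.279
```

```bash
python3 o.py
```

```text
17.05 [0.5255 0.0439 0.1299] [ 0.0553 -0.0034  0.0037  0.0049 -0.0004 -0.0025  0.0596] [-0.5148  0.4238  0.4503  1.9687 -0.2623  0.8047  0.0509] [-2.8189  1.4528  9.9616] 0.27946109126807256
yaw y -1.915043785833732 z [-0.001  0.008 -1.   ]
```

Request:
step_arm --series '[[[0.02, -0.0005, -0.001, 0.01, 0], [0.02, -0.0005, -0.001, 0.04, 0], [0.02, -0.0005, -0.001, 0.075, 0], [0.02, -0.0005, -0.001, 0.1, 0], [0.02, -0.0005, -0.001, 0.1, 0], [0.02, -0.0005, -0.001, 0.1, 0]]]'

```text
clock: 17.55
position: [0.5259, 0.0429, 0.2315]
ee_rot: [-2.255, -2.181, -0.013]
force: [0.0, -0.3, -3.1]
width: 0.282
```

```bash
python3 - <<'E'
from h import *
from cell import observe, eyes
s=observe(); print(s['position'],s['force'])
p=eyes.camera_params("wrist"); im,d=eyes.get_image("wrist"); cv2.imwrite("pics/w4.png",im[:,:,::-1])
Rm=R.from_rotvec(p['attitude']).as_matrix(); W=cloud(d,p['intrinsics'],p['position'],Rm); W[d<.05]=np.nan
c=np.array([.5275,.1275]); e=np.array([.0332,.9994]); n=np.array([.9994,-.0332])
def prof(W,tag):
    q=W.reshape(-1,3); q=q[np.isfinite(q[:,0])]; yl=(q[:,:2]-c)@e; xl=(q[:,:2]-c)@n; 
    g=(abs(xl)<.05)&(abs(yl)<.105)&(q[:,2]>.03)&(q[:,2]<.07); q,yl,xl=q[g],yl[g],xl[g]
    rail=((abs(xl)>.037)&(abs(xl)<.044))|((abs(yl)>.072)&(abs(yl)<.095)&(abs(xl)<.044))
    A=np.c_[xl,yl,np.ones(len(yl))]; f=np.linalg.lstsq(A[rail],q[rail,2],rcond=None)[0]; r=(q[:,2]-A@f)*1000
    print(tag,f,rail.sum(),r[rail].std())
    for i in range(6):
        m=(abs(yl+.067-.02233*(i+.5))<.009)&(abs(xl)<.03); print(i+1,m.sum(),"%.2f mm"%np.median(r[m]) if m.sum() else "")
prof(W,"now wrist")
im,d=eyes.get_image("top"); cv2.imwrite("pics/t2.png",im[:,:,::-1])
K,pp,Rm=load("top"); W=cloud(d,K,pp,Rm); W[d<.2]=np.nan; prof(W,"now top")
d=np.load("pics/top0.npy"); W=cloud(d,K,pp,Rm); W[d<.2]=np.nan; prof(W,"start top")
E
```

```text
[0.5259 0.0429 0.2315] [ 0.0173 -0.2869 -3.0925]
now wrist [ 0.0008 -0.0129  0.0484] 6172 0.7617582933336557
1 886 -0.06 mm
2 949 -0.14 mm
3 1015 -0.13 mm
4 1054 -0.04 mm
5 1116 -0.12 mm
6 1212 -0.12 mm
now top [-0.0015 -0.0728  0.0527] 120 2.223329601913548
1 0 
2 0 
3 0 
4 0 
5 0 
6 0 
start top [ 0.0044 -0.0124  0.0474] 720 2.3707126027022927
1 123 3.07 mm
2 126 2.75 mm
3 129 2.97 mm
4 129 3.48 mm
5 125 3.15 mm
6 127 3.00 mm
```

View pics/w4.png

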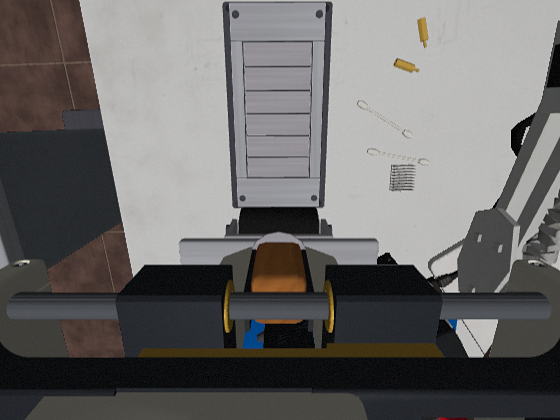

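All six strips measure flush with the lands and rails (within about 0.15 mm; they started about 3 mm proud). The wrist picture shows a uniform sheet at (278,110), and the roller hasn't moved in the grip. Now I'll take it back to the stand.

Request:
step_arm --series '[[[0.02, 0, 0, 0.025, 0], [0.02, 0, 0, 0.05, 0], [0.02, 0, -0.015, 0.057, -6], [0.02, -0.005, -0.045, 0.057, -13], [0.02, -0.015, -0.08, 0.057, -20], [0.02, -0.025, -0.115, 0.057, -27], [0.02, -0.035, -0.15, 0.057, -34], [0.02, -0.045, -0.185, 0.057, -41], [0.02, -0.0537, -0.22, 0.057, -48], [0.02, -0.0537, -0.255, 0.057, -55], [0.02, -0.0537, -0.29, 0.057, -62], [0.02, -0.0537, -0.32, 0.057, -69], [0.02, -0.0537, -0.345, 0.057, -76], [0.02, -0.0537, -0.357, 0.057, -83], [0.02, -0.0537, -0.3595, 0.057, -89], [0.02, -0.0537, -0.3595, 0.04, -92], [0.02, -0.0537, -0.3595, 0.01, -92], [0.02, -0.0537, -0.3595, -0.02, -92], [0.02, -0.0537, -0.3595, -0.04, -92], [0.02, -0.0537, -0.3595, -0.055, -92]]]'

```text
clock: 19.32
position: [0.4688, -0.3152, 0.1703]
ee_rot: [-3.135, 0.108, -0.004]
force: [0.7, 0.1, -2.6]
width: 0.281
```

Request:
step_arm --series '[[[0.02, 0, 0, -0.01, 0], [0.02, 0, 0, -0.01, 0], [0.02, 0, 0, -0.01, 0]]]'

```text
clock: 19.57
position: [0.4681, -0.3149, 0.1594]
ee_rot: [-3.135, 0.108, -0.001]
force: [0.3, -0.9, -3.1]
width: 0.282
```

```bash
python3 o.py wrist pics/w5.png
```

```text
19.5667 [ 0.4681 -0.3149  0.1594] [-0.0066 -0.0275  0.0208 -0.031   0.0061  0.0059 -0.0039] [-0.0978  0.5363  0.8745  1.8692 -0.4993  0.9729 -0.6392] [ 0.2784 -0.9414 -3.1175] 0.28210296995693607
yaw y -93.94552339081653 z [ 0.0006  0.0048 -1.    ]
```

View pics/w5.png

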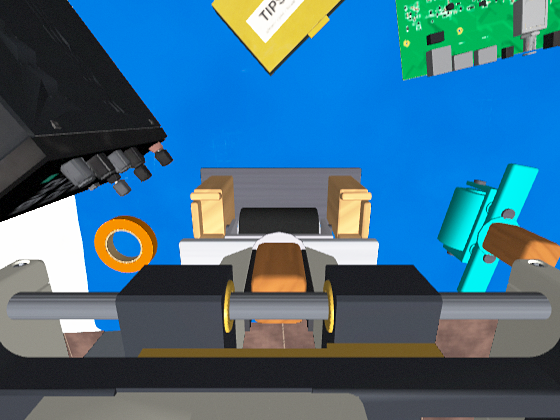

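Request:
step_arm --series '[[[0.02, 0.004, -0.0018, 0, 0], [0.02, 0.004, -0.0018, -0.01, 0], [0.02, 0.004, -0.0018, -0.025, 0], [0.02, 0.004, -0.0018, -0.038, 0], [0.02, 0.004, -0.0018, -0.044, 0], [0.02, 0.004, -0.0018, -0.044, 0], [0.02, 0.004, -0.0018, -0.044, 0]]]'

```text
clock: 20.2
position: [0.4726, -0.3173, 0.1162]
ee_rot: [-3.136, 0.108, -0.003]
force: [-0.6, -0.1, -2.8]
width: 0.283
```

```bash
python3 o.py wrist pics/w6.png
```

```text
20.2 [ 0.4726 -0.3173  0.1162] [-0.0038 -0.0152  0.0132 -0.0119  0.0024  0.004  -0.003 ] [-0.0563  0.5949  0.8229  1.8976 -0.5599  0.8958 -0.5935] [-0.6244 -0.0668 -2.8014] 0.28312140361756466
yaw y -93.95461152676816 z [ 0.0018  0.0039 -1.    ]
```

View pics/w6.png

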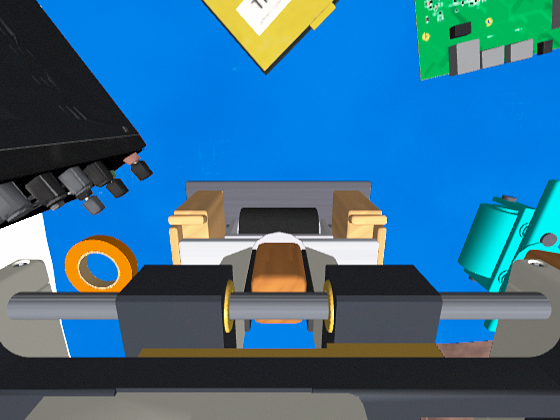

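The bar is lined up over the pillars (columns 180–378 against pillars at 170–385), so I'm lowering it in.

Request:
step_arm --series '[[[0.02, -0.0003, 0.0006, -0.004, 0], [0.02, -0.0003, 0.0006, -0.008, 0], [0.02, -0.0003, 0.0006, -0.012, 0], [0.02, -0.0003, 0.0006, -0.015, 0], [0.02, -0.0003, 0.0006, -0.017, 0], [0.02, -0.0003, 0.0006, -0.018, 0], [0.02, -0.0003, 0.0006, -0.018, 0]]]'

```text
clock: 20.83
position: [0.4724, -0.317, 0.0986]
ee_rot: [-3.136, 0.109, -0.003]
force: [-0.3, 0.3, -2.9]
width: 0.28
```

```bash
python3 o.py
```

```text
20.8333 [ 0.4724 -0.317   0.0986] [-0.0028 -0.0039  0.0039 -0.0031  0.0041  0.0007 -0.0019] [-0.0412  0.6161  0.8011  1.9128 -0.5846  0.8618 -0.5743] [-0.2802  0.2661 -2.8703] 0.28022231753514715
yaw y -93.96307509327977 z [ 0.0023  0.0036 -1.    ]
```

Not bearing on the pillars yet. I'll lower slightly further.

Request:
step_arm --series '[[[0.02, 0, 0.0003, -0.0005, 0], [0.02, 0, 0.0003, -0.001, 0], [0.02, 0, 0.0003, -0.0013, 0], [0.02, 0, 0.0003, -0.0013, 0]]]'

```text
clock: 21.17
position: [0.4727, -0.317, 0.0982]
ee_rot: [-3.136, 0.109, -0.005]
force: [-1.8, 2.9, 8.5]
width: 0.278
```

```bash
python3 o.py
```

```text
21.1667 [ 0.4727 -0.317   0.0982] [ 0.0006  0.0003  0.0002  0.001   0.0002 -0.0009 -0.0012] [-0.0408  0.6163  0.8005  1.9134 -0.5861  0.8601 -0.5733] [-1.8103  2.8781  8.4969] 0.2784449258174064
yaw y -93.97003050789264 z [ 0.0035  0.0033 -1.    ]
```

Request:
step_arm --series '[[[0.02, 0, 0, 0.0, 0], [0.02, 0, 0, 0.0, 0], [0.04, 0, 0, 0.0, 0], [0.06, 0, 0, 0.0, 0], [0.06, 0, 0, 0, 0], [0.06, 0, 0, 0, 0], [0.06, 0, 0, 0, 0], [0.06, 0, 0, 0, 0]]]'

```text
clock: 21.83
position: [0.4728, -0.3171, 0.0982]
ee_rot: [-3.136, 0.109, -0.005]
force: [0.6, -0.0, -0.3]
width: 0.64
```

```bash
python3 o.py wrist pics/w7.png
```

```text
21.8333 [ 0.4728 -0.3171  0.0982] [-0.0005 -0.0008 -0.0001 -0.0011 -0.0008 -0.0007 -0.0005] [-0.0407  0.6163  0.8003  1.9134 -0.5859  0.86   -0.5735] [ 0.6004 -0.0245 -0.2743] 0.6401313405864876
yaw y -93.97128902780833 z [ 0.0035  0.0032 -1.    ]
```

View pics/w7.png

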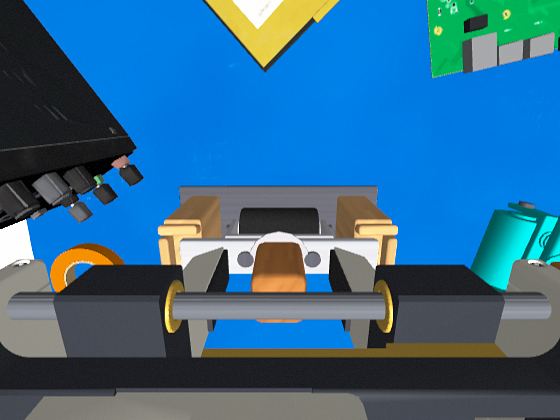

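The picture shows the bar down between the lips and the handle at (278,270) clear of the fingers. I'll rise and check.

Request:
step_arm --series '[[[0.06, 0, 0, 0.02, 0], [0.06, 0, 0, 0.06, 0], [0.06, 0, 0, 0.1, 0], [0.06, 0, 0, 0.14, 0], [0.06, -0.02, 0.02, 0.16, 0], [0.06, -0.06, 0.05, 0.16, 0], [0.06, -0.09, 0.08, 0.16, 0], [0.06, -0.09, 0.08, 0.16, 0], [0.06, -0.09, 0.08, 0.16, 0]]]'

```text
clock: 22.63
position: [0.3808, -0.2345, 0.2579]
ee_rot: [-3.132, 0.105, -0.006]
force: [0.1, -0.7, 0.2]
width: 0.654
```

```bash
python3 - <<'E'
from h import *
from cell import observe, eyes
s=observe(); print(s['clock'],s['position'],s['force'])
p=eyes.camera_params("wrist"); im,d=eyes.get_image("wrist"); cv2.imwrite("pics/w8.png",im[:,:,::-1])
Rm=R.from_rotvec(p['attitude']).as_matrix(); W=cloud(d,p['intrinsics'],p['position'],Rm); W[d<.05]=np.nan
q=W.reshape(-1,3); m=(abs(q[:,0]-.472)<.05)&(abs(q[:,1]+.317)<.09); q=q[m]; h=q[(q[:,2]>.116)&(q[:,2]<.14)]; print("handle top",len(h),np.median(h,0))
im,d=eyes.get_image("top"); cv2.imwrite("pics/t3.png",im[:,:,::-1])
K,pp,Rm=load("top"); W=cloud(d,K,pp,Rm); W[d<.2]=np.nan
c=np.array([.5275,.1275]); e=np.array([.0332,.9994]); n=np.array([.9994,-.0332])
q=W.reshape(-1,3); q=q[np.isfinite(q[:,0])]; yl=(q[:,:2]-c)@e; xl=(q[:,:2]-c)@n; 
g=(abs(xl)<.05)&(abs(yl)<.105)&(q[:,2]>.03)&(q[:,2]<.07); q,yl,xl=q[g],yl[g],xl[g]
rail=((abs(xl)>.037)&(abs(xl)<.044))|((abs(yl)>.072)&(abs(yl)<.095)&(abs(xl)<.044))
A=np.c_[xl,yl,np.ones(len(yl))]; f=np.linalg.lstsq(A[rail],q[rail,2],rcond=None)[0]; r=(q[:,2]-A@f)*1000
print(f,[round(float(np.median(r[(abs(yl+.067-.02233*(i+.5))<.009)&(abs(xl)<.03)])),2) for i in range(6)])
q=W[205:240,335:402].reshape(-1,3); h=q[(q[:,2]>.112)&(q[:,2]<.14)]; print("handle top cam",len(h),h.mean(0))
im,d=eyes.get_image("scene"); cv2.imwrite("pics/s3.png",im[:,:,::-1])
E
```

```text
22.6333 [ 0.3808 -0.2345  0.2579] [ 0.1151 -0.654   0.1938]
handle top 894 [ 0.4735 -0.3155  0.1236]
[-0.0001 -0.0131  0.0468] [0.39, -0.11, -0.11, -0.02, -0.01, -0.22]
handle top cam 94 [ 0.4715 -0.3179  0.1215]
```

View pics/w8.png

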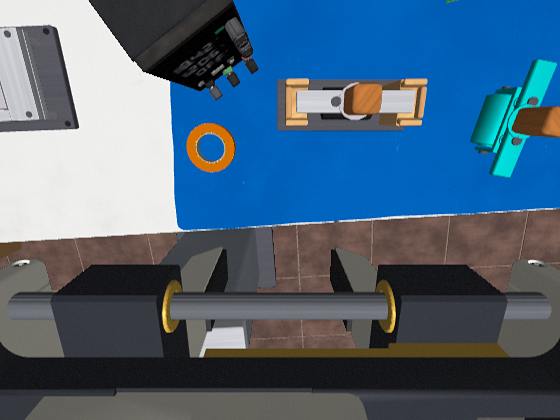

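View pics/t3.png

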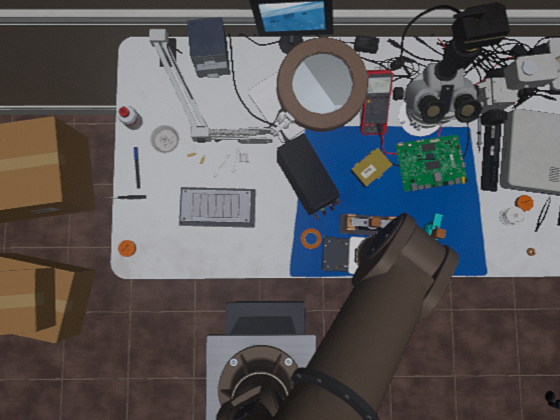

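View pics/s3.png

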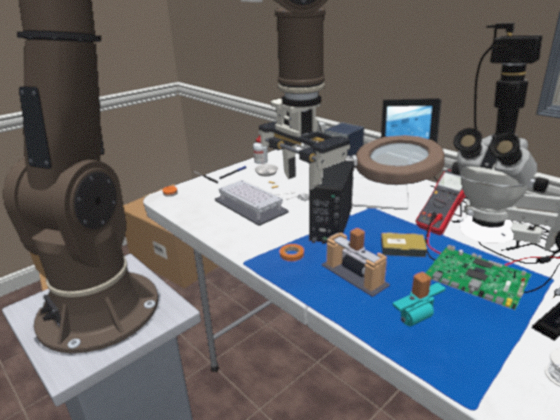

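The top-camera figure for strip 1 (+0.39 mm) is noisy and disagrees with the wrist reading (-0.06 mm). I'll average several frames before handing in.

```bash
python3 - <<'E'
from h import *
from cell import observe, eyes
K,pp,Rm=load("top"); D=[]
for i in range(12):
    im,d=eyes.get_image("top"); d=d.astype(float); d[d<.2]=np.nan; D.append(d)
W=cloud(np.nanmedian(D,0),K,pp,Rm)
c=np.array([.5275,.1275]); e=np.array([.0332,.9994]); n=np.array([.9994,-.0332])
q=W.reshape(-1,3); q=q[np.isfinite(q[:,0])]; yl=(q[:,:2]-c)@e; xl=(q[:,:2]-c)@n; 
g=(abs(xl)<.05)&(abs(yl)<.105)&(q[:,2]>.03)&(q[:,2]<.07); q,yl,xl=q[g],yl[g],xl[g]
rail=((abs(xl)>.037)&(abs(xl)<.044))|((abs(yl)>.072)&(abs(yl)<.095)&(abs(xl)<.044))
A=np.c_[xl,yl,np.ones(len(yl))]; f=np.linalg.lstsq(A[rail],q[rail,2],rcond=None)[0]; r=(q[:,2]-A@f)*1000
print(f,r[rail].std(),[round(float(np.mean(r[(abs(yl+.067-.02233*(i+.5))<.009)&(abs(xl)<.03)])),2) for i in range(6)])
E
```

```text
[ 0.0022 -0.013   0.0469] 1.0651291718330196 [0.09, 0.08, 0.18, -0.01, -0.1, -0.01]
```

All six strips are flush within the measuring noise.

```bash
python3 -c "
from cell import observe,arm
print(observe()['clock'],observe()['force']); print(arm.sign_off())"
```

```text
23.3833 [ 0.64905927 -0.07799814  1.00219678]
the job is handed in; nothing more can be done
None
```

The sheet is rolled, the roller is back in its stand and released, and I handed the job in at about 23.4 s.

- **Probing:** I felt both end lands with the roller. The level is about 46–47 mm at mid-length, sloping about -0.012 rad along y.
- **Rolling:** I made one pass at about 20 mm/s from the +y land over all six strips to the -y land. The push was about 11–14 N at each check. I only read the force at the end of each move, so peaks in between were not seen.
- **Sheet:** A wrist-camera check right after the pass put every strip within 0.15 mm of the lands and rails. At the start they stood about 3 mm proud.
- **Disagreeing check:** One noisy top-camera frame later showed strip 1 at +0.39 mm. A 12-frame median put it at 0.09 mm and all six strips within 0.2 mm, which is within the noise.
- **Stand:** The roller bore on its pillars at the same height as when I gripped it. The handle top reads the same position as at the start to about 1 mm, and the bar lies between the lips.
- **Other items:** Everything else on the table looks unmoved in the last pictures. The arm ended clear of everything.

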